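# Test and reset the welding bench's outlet box

### The arm

A 6-joint arm with a two-finger parallel gripper is mounted at the origin on the work surface. World frame = base frame: x ahead of the robot, y to its left, z up, the work surface at z = 0. Lengths are in m, angles in degrees, forces in N, time in s.
With the tool pointing down it reaches from about 0.375 to 0.9 m from the base axis. Payload 3.1 kg.
Tool frame: the origin (TCP) lies on the centre line of the jaws, within the pads' length; the fingertips stand 25 mm ahead of it and the grasp point (between the pads) lies 6 mm ahead of it; z points along the fingers, y is the line along which they close (so a half turn about z gives the same grasp; the last joint's range is limited). The gripper opens to 87 mm and grips with 3 to 60 N. Pads are 19 mm wide; open, the fingers measure 117 mm over their backs; the gripper's body (75 mm by 190 mm) begins 51 mm behind the grasp point.
Start: joints at [-85.686, 30.224, 82.088, -0, 67.689, -10.227], TCP at [0.157, -0.605, 0.216] pointing down, gripper open.
Joint ranges: [-176.69, 176.69], [-43.24, 126.21], [12.49, 139.97], [-82, 262], [0, 151.66], [-163.58, 163.58]. Speed limits (degrees/s): [159.86, 159.86, 180, 180, 180, 180].

### API

Orientations are given as a 3x3 rotation matrix whose columns are the frame's x, y, z axes.
In Python, from rig import * gives the robot as it stands.
- The arm moves only by the tool step_arm, never from a script. Its argument "steps" is a list of rows, each a list of 7 numbers: the shift along the tool's x, y, z normalised to -1 to 1, where 1 is 0.3 m, then the turn, a rotation vector about the tool's x, y, z normalised to -1 to 1, where 1 is 45 degrees, then the gripper's target within -1 to 1 (shut at 1, half-way at 0, fully open at -1). A call has 1 to 8 rows; each row is the pose to reach, as a shift and turn from the pose commanded when the call began, along the tool's axes at that moment; what a row does not reach only later rows make up. A row lasts 1/12 s, in which the tool goes at most 41.7 mm and 7.16 degrees, less where a joint would pass 70% of its speed; a pose out of reach is approached as far as the arm can. A call with a number of a shift or a turn outside -1 to 1 is refused whole. A call with a gripper value outside its range is refused whole. The fingers move at their own pace and stop on an object; the grip force is fixed at half the most. Time passes only in rows, so rows that repeat a pose let the fingers close. It gives the time, the measured TCP pose, the force, the opening and the grip force at its end, in the units of the state.
- read_state(): the state, without advancing time (a new reading comes with each control period).
- capture(name): name is "scene" or "top" or "wrist"; returns a dict with "image" (384x512x3 uint8, red, green, blue), "vertical_fov" (degrees; the focal length in pixels is half the picture's height over the tangent of half this angle, whatever the lens; pixels are square), "cx", "cy" (the principal point, pixels), "world_from_camera" (4x4, takes a point from camera to world coordinates); the wrist camera has in their place "T_tool_cam" (4x4, takes a point from camera to tool coordinates, whose origin is the TCP and whose axes are the flange's). Camera axes: x right, y down, z forward; pixel columns grow to the right and rows downward; lengths in m; the calibration is good to about 2 mm. A picture is of the moment at which its call begins: read the wrist's pose just before it. There is no depth.
- hand_in(): hands the job in; it is judged then, once.
The state is a dict: "time_s": time; "joint_positions": joint angles; "qvel": joint speeds; "tau": joint torques, N m; "position": TCP position; "tcp_rot": TCP orientation; "force": force on the tool from outside, world axes, zero at the start; "moment": the same for the moment, N m; "opening": opening from 0.0 (shut) to 1.0 (fully open); "grasp_force": force on a finger pad.
Only numpy, scipy, OpenCV 4.12 (cv2) and the standard library are available. Lean on these libraries where they do the work, as an engineer would, in place of code of your own. Each camera call takes 0.05 s, during which the arm holds its last target. There are 200 camera calls.

### The job

Do the daily safety check of the red outlet box on the welding bench: push its round TEST button fully down, hold it there for a moment and let it spring right back up. Then push its oblong RESET button fully down in the same way and let it come back up too.

Things in the scene. Friction and masses are not known exactly. Their poses are not given: they have to be found in the camera images.
- outlet_box: Red steel outlet box fixed to the bench, 190 mm (x) by 340 mm (y), flat dark lid 90 mm above the bench. Origin: centre of its underside, z up. TEST and RESET stand on the lid at x = -40 mm, y = +68 and -68 mm (which is where changes), a 16 mm amber lamp lens between them; three round black socket covers lie along x = +45 mm. Lens and covers are fixed, at most 10 mm high.
- test_top (a point): Centre of the top face of the TEST button: round plain grey plastic cap, 38 mm across, in a round black collar 54 mm across. Released, this point is 112 mm above the bench, 22 mm above the lid and 12 mm above the collar; it sinks straight down with the cap. Axes as the box's.
- test (a joint): How far the TEST cap is pressed in, in m: 0 released, 0.008 fully down (8 mm, still 4 mm proud of its collar). A spring pushes it back: it starts to move at 1.5 N and is fully down at 5 N.
- reset_top (a point): Centre of the top face of the RESET button: oblong plain grey plastic cap, 34 mm along the box's x and 68 mm along its y, in an oblong black collar of 50 x 84 mm. Released, this point is 112 mm above the bench, 22 mm above the lid and 12 mm above the collar; it sinks straight down with the cap. Axes as the box's.
- reset (a joint): How far the RESET cap is pressed in, in m: 0 released, 0.008 fully down (8 mm, still 4 mm proud of its collar). A spring pushes it back: it starts to move at 1.5 N and is fully down at 5 N.

How it is judged (in metres and radians):
On the way, in this order (a step that is already met when the one before it is completed fails the run):
1. TEST is fully down while RESET is up (value of joint test above 0.0065 m and value of joint reset below 0.002 m), for 0.1 s.
2. TEST has sprung back up, RESET still up (value of joint each of test, reset below 0.002 m), for 0.05 s.
3. RESET is fully down while TEST is up (value of joint reset above 0.0065 m and value of joint test below 0.002 m), for 0.1 s.
At the end, for the whole second after the job is handed in: After TEST and then RESET have each been pressed fully down (6.5 mm or more of 8 mm) for a tenth of a second, one at a time, both buttons are back up (pressed in less than 2 mm) (all of step 2); the robot touches nothing.
It also fails if it takes over 35 s, if anything falls off the work surface, if the arm or the gripper's body presses on something with over 40 N, if the wrist force passes 120 N, or if a joint passes its speed limit or range.

## Working session

There is one attempt and no reset: what is moved stays moved. The work goes in short steps, Python scripts to look and compute and a tool call to move; the robot and the scene stay as the last step left them, time stands still between calls to the robot, and variables do not carry over. Pictures are saved under pics/ and viewed, at most 10 in all, crops included, and the job is handed in when it is done.

Besides the shell and the picture viewer there is one more tool, called after "Request:" as a command line: name --pt "numbers of a row" for each row, then --argument value for the rest. step_arm: Moves the arm, as the interface text tells. Scaled input: -1 to 1 covers 0.3 m each way for a shift and 45 degrees each way for a turn. Its arguments: {"type":"object","properties":{"steps":{"type":"array"}},"required":["steps"]}

```bash
mkdir -p pics; python3 - <<'E'
from rig import *
import cv2,numpy as np
s=read_state();print(s['time_s'],s['position'],np.round(s['tcp_rot'],3).tolist(),s['force'])
for n in("scene","top"):
    c=capture(n);cv2.imwrite(f"pics/{n}0.png",c["image"][:,:,::-1]);print(n,c["vertical_fov"],c["cx"],c["cy"],np.round(c["world_from_camera"],4).tolist())
E
```

```text
0.0 [ 0.15689849 -0.60423396  0.21548772] [[0.968, 0.251, -0.0], [0.251, -0.968, 0.002], [0.0, -0.002, -1.0]] [0.53589623 0.87610687 0.39818318]
scene 54.59410314749572 254.69778926859647 187.0112797498829 [[0.122, 0.7454, -0.6554, 1.0205], [0.9924, -0.1028, 0.0678, 0.0077], [-0.0168, -0.6587, -0.7522, 0.6297], [0.0, 0.0, 0.0, 1.0]]
top 55.82268239410317 253.59010597701555 192.43617537968268 [[0.0227, -0.9912, 0.1301, 0.4575], [-0.998, -0.0301, -0.0552, 0.0867], [0.0586, -0.1286, -0.99, 0.7244], [0.0, 0.0, 0.0, 1.0]]
```

View pics/top0.png

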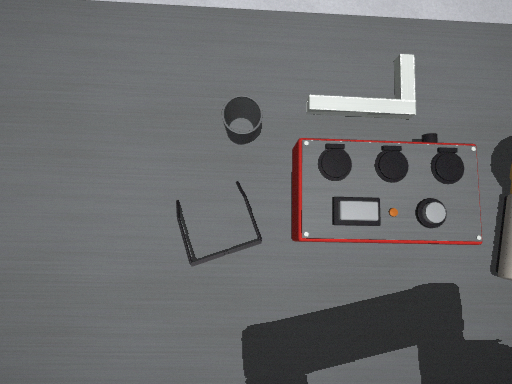

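View pics/scene0.png

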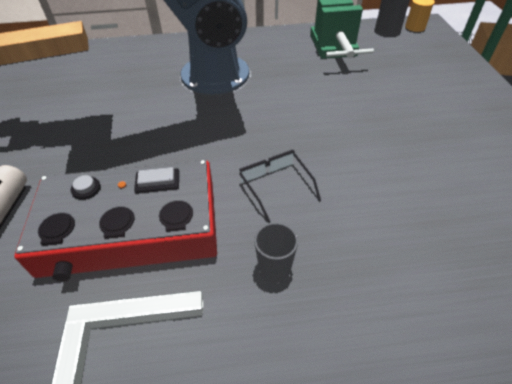

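Top picture: round TEST cap centre at about (433,212), oblong RESET at about (359,211), lamp at (394,212). Scene picture: TEST (83,184), RESET (156,176). The box stands almost square to the base, with the covers on the far side.

```bash
cat >h.py <<'E'
from rig import *
import cv2,numpy as np
def ray(c,T,u,v,z):
    f=192/np.tan(np.radians(c["vertical_fov"]/2)); d=T[:3,:3]@np.array([(u-c["cx"])/f,(v-c["cy"])/f,1]); return T[:3,3]+d*(z-T[2,3])/d[2]
E
python3 - <<'E'
from h import *
for n,P in(("top",dict(test=(433,211.5,.112),reset=(359.5,211,.112),lamp=(393.5,212,.095),c1=(306,234,.09),c2=(306,142,.09),c3=(474,149,.09),c4=(478,238,.09))),("scene",dict(test=(84,183.5,.112),reset=(156,176,.112),lamp=(122.5,184.5,.095)))):
    c=capture(n)
    for k,(u,v,z) in P.items(): print(n,k,ray(c,np.array(c["world_from_camera"]),u,v,z).round(4))
s=read_state(); R=s['tcp_rot']
print(R.T@(np.array([.362,-.33,.2])-s['position']))
E
```

```text
top test [ 0.514  -0.2619  0.112 ]
top reset [ 0.5113 -0.1311  0.112 ]
top lamp [ 0.5127 -0.1989  0.095 ]
top c1 [ 0.4701 -0.0426  0.09  ]
top c2 [ 0.6362 -0.0419  0.09  ]
top c3 [ 0.635  -0.3582  0.09  ]
top c4 [ 0.4703 -0.3561  0.09  ]
scene test [ 0.5168 -0.2634  0.112 ]
scene reset [ 0.5159 -0.1291  0.112 ]
scene lamp [ 0.5132 -0.1971  0.095 ]
[ 0.26743829 -0.21419989  0.01618576]
```

Request:
step_arm --pt "0.95 -0.53 0 0 0 0 1" --pt "0.95 -0.53 0 0 0 0 1" --pt "0.95 -0.53 0 0 0 0 1" --pt "0.95 -0.53 0 0 0 0 1" --pt "0.95 -0.53 0 0 0 0 1" --pt "0.95 -0.53 0 0 0 0 1" --pt "0.95 -0.53 0 0 0 0 1" --pt "0.95 -0.53 0 0 0 0 1"

```text
time_s: 0.87
position: [0.3944, -0.377, 0.2164]
tcp_rot: [[0.968, 0.252, 0.0], [0.252, -0.968, 0.001], [0.0, -0.001, -1.0]]
force: [-0.0, 0.0, 0.7]
opening: 0.479
grasp_force: 0.0
```

Request:
step_arm --pt "0.487 -0.267 0 0 0 0 1" --pt "0.487 -0.267 0 0 0 0 1" --pt "0.487 -0.267 0.05 0 0 0 1" --pt "0.487 -0.267 0.1 0 0 0 1" --pt "0.487 -0.267 0.1 0 0 0 1" --pt "0.487 -0.267 0.1 0 0 0 1" --pt "0.487 -0.267 0.1 0 0 0 1" --pt "0.487 -0.267 0.1 0 0 0 1"

```text
time_s: 1.53
position: [0.5137, -0.2665, 0.1868]
tcp_rot: [[0.968, 0.25, 0.0], [0.25, -0.968, -0.001], [-0.0, 0.001, -1.0]]
force: [0.2, -0.4, 0.3]
opening: 0.011
grasp_force: 0.0
```

```bash
python3 - <<'E'
from h import *
s=read_state();print(s['position'],s['force'],s['opening'])
c=capture("wrist");cv2.imwrite("pics/w1.png",c["image"][:,:,::-1]);print(np.round(c["T_tool_cam"],3).tolist())
T=np.eye(4);T[:3,:3]=s['tcp_rot'];T[:3,3]=s['position'];T=T@c["T_tool_cam"]
f=192/np.tan(np.radians(c["vertical_fov"]/2))
for n,p in dict(test=(.515,-.265,.112),reset=(.514,-.129,.112),lamp=(.513,-.198,.095)).items():
    q=np.linalg.inv(T)@np.r_[p,1];print(n,q[:2]/q[2]*f+[c["cx"],c["cy"]])
E
```

```text
[ 0.51368218 -0.26647998  0.18684519] [ 0.2330303  -0.38471261  0.30466183] 0.011154262562441666
[[0.0, -0.969, -0.248, 0.067], [1.0, 0.0, 0.0, 0.001], [-0.0, -0.248, 0.969, -0.167], [0.0, 0.0, 0.0, 1.0]]
test [255.70181881 199.4798642 ]
reset [ 88.91015831 159.1922269 ]
lamp [179.79699714 177.71609269]
```

View pics/w1.png

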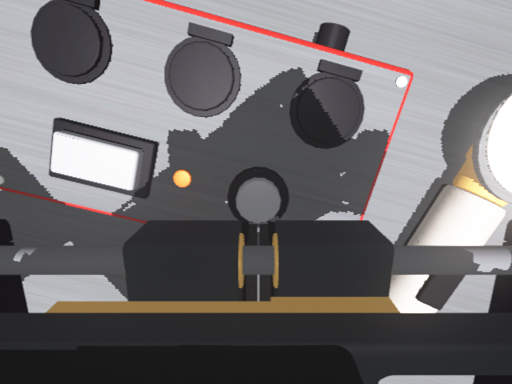

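The wrist view shows the TEST cap at (258,200), within 2 px of the predicted position; the lamp is at (182,179) and RESET at about (96,161). TEST is centred under the closed fingers, so I press now.

Request:
step_arm --pt "0 0 0.1 0 0 0 1" --pt "0 0 0.14 0 0 0 1" --pt "0 0 0.16 0 0 0 1" --pt "0 0 0.17 0 0 0 1" --pt "0 0 0.18 0 0 0 1" --pt "0 0 0.187 0 0 0 1" --pt "0 0 0.187 0 0 0 1" --pt "0 0 0.187 0 0 0 1"

```text
time_s: 2.25
position: [0.5145, -0.2657, 0.131]
tcp_rot: [[0.968, 0.251, 0.001], [0.251, -0.968, -0.001], [0.001, 0.001, -1.0]]
force: [-0.2, -0.0, 0.3]
opening: 0.006
grasp_force: 0.0
```

Request:
step_arm --pt "0 0 0.006 0 0 0 1" --pt "0 0 0.006 0 0 0 1" --pt "0 0 0.006 0 0 0 1"

```text
time_s: 2.5
position: [0.5143, -0.2652, 0.1287]
tcp_rot: [[0.968, 0.251, 0.0], [0.251, -0.968, -0.0], [0.0, 0.0, -1.0]]
force: [0.8, -0.1, 0.4]
opening: 0.012
grasp_force: 0.0
```

```bash
python3 - <<'E'
from h import *
s=read_state();print(s['position'],s['force'],s['moment'])
c=capture("scene");cv2.imwrite("pics/s2.png",cv2.resize(c["image"][110:240,0:200,::-1],None,fx=4,fy=4,interpolation=cv2.INTER_CUBIC))
E
```

```text
[ 0.51429512 -0.26520864  0.12872019] [ 0.76251361 -0.05574754  0.36851382] [-0.01846712  0.03153565 -0.02030968]
```

View pics/s2.png

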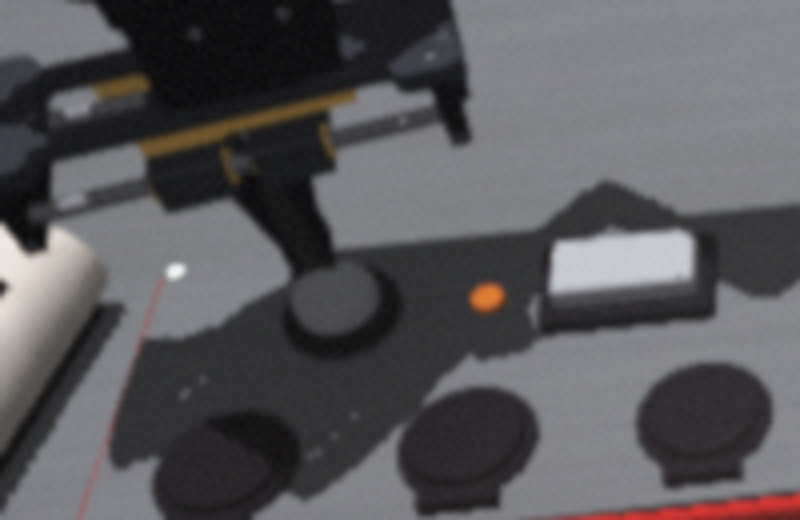

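The fingertips end at crop (315,272), at the cap's rear edge, and there is no force: not touching yet. I compare the reported tip position with this picture.

```bash
python3 - <<'E'
from h import *
s=read_state();p=s['position'];print(p)
c=capture("scene");T=np.linalg.inv(c["world_from_camera"]);f=192/np.tan(np.radians(c["vertical_fov"]/2))
def pr(q,T=T,c=c):
    q=T@np.r_[q,1];return ((q[:2]/q[2]*f+[c["cx"],c["cy"]]-[0,110])*4).round(0)
for d in(0,.01,.02):print('tip +',d,pr(p-[0,0,.025-d]))
for dx in(-.04,-.02):print('tip x',dx,pr(p-[-dx,0,.025]))
print('cap',pr([.515,-.265,.112]), 'capdown',pr([.515,-.265,.104]))
w=capture("wrist");cv2.imwrite("pics/w2.png",w["image"][:,:,::-1])
f=192/np.tan(np.radians(w["vertical_fov"]/2));Tw=np.eye(4);Tw[:3,:3]=s['tcp_rot'];Tw[:3,3]=p;Tw=np.linalg.inv(Tw@w["T_tool_cam"])
for n,q in dict(test=(.515,-.265,.112),reset=(.514,-.129,.112),lamp=(.513,-.198,.095),tip=p-[0,0,.025]).items():
    q=Tw@np.r_[q,1];print(n,q[:2]/q[2]*f+[w["cx"],w["cy"]],q[2])
E
```

```text
[ 0.51430603 -0.26521577  0.12868108]
tip + 0 [339. 302.]
tip + 0.01 [332. 288.]
tip + 0.02 [324. 274.]
tip x -0.04 [354. 242.]
tip x -0.02 [347. 272.]
cap [333. 292.] capdown [339. 303.]
test [256.8647932  224.72937935] 0.1940387019718764
reset [ 39.85230534 173.10646757] 0.18575143552763648
lamp [160.34406832 195.3773181 ] 0.20678721071738793
tip [256.95385598 221.49113195] 0.20227808939342123
```

View pics/w2.png

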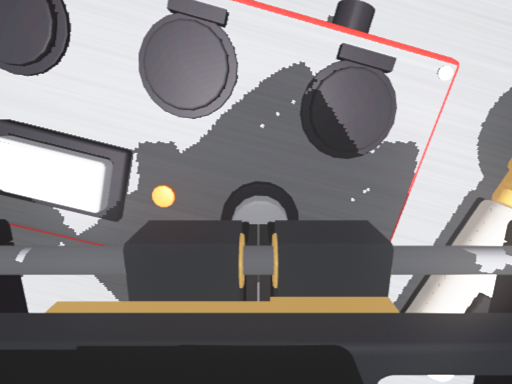

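The fingertip appears roughly 15–20 mm higher than the nominal 25 mm offset gives, and laterally it is over the cap. I go on down in small steps, watching the force.

Request:
step_arm --pt "0 0 0.007 0 0 0 1" --pt "0 0 0.013 0 0 0 1" --pt "0 0 0.02 0 0 0 1" --pt "0 0 0.02 0 0 0 1" --pt "0 0 0.02 0 0 0 1"

```text
time_s: 3.07
position: [0.5141, -0.2651, 0.1223]
tcp_rot: [[0.968, 0.251, -0.0], [0.251, -0.968, 0.0], [-0.0, -0.0, -1.0]]
force: [0.6, 0.2, -0.7]
opening: 0.005
grasp_force: 0.0
```

Request:
step_arm --pt "0 0 0.007 0 0 0 1" --pt "0 0 0.013 0 0 0 1" --pt "0 0 0.013 0 0 0 1" --pt "0 0 0.013 0 0 0 1"

```text
time_s: 3.4
position: [0.5141, -0.2652, 0.1185]
tcp_rot: [[0.968, 0.251, -0.0], [0.251, -0.968, 0.0], [-0.0, -0.0, -1.0]]
force: [0.1, 0.5, 0.8]
opening: -0.001
grasp_force: 0.0
```

Request:
step_arm --pt "0 0 0.007 0 0 0 1" --pt "0 0 0.013 0 0 0 1" --pt "0 0 0.013 0 0 0 1" --pt "0 0 0.013 0 0 0 1"

```text
time_s: 3.73
position: [0.5141, -0.2652, 0.1146]
tcp_rot: [[0.968, 0.251, -0.0], [0.251, -0.968, 0.0], [-0.0, -0.0, -1.0]]
force: [0.7, -0.2, -0.3]
opening: 0.003
grasp_force: 0.0
```

```bash
python3 - <<'E'
from h import *
s=read_state();print(s['position'],s['force'])
c=capture("scene");cv2.imwrite("pics/s3.png",cv2.resize(c["image"][110:240,0:200,::-1],None,fx=4,fy=4,interpolation=cv2.INTER_CUBIC))
E
```

```text
[ 0.5140977  -0.26517362  0.11457982] [ 0.70147028 -0.17547012 -0.28864513]
```

View pics/s3.png

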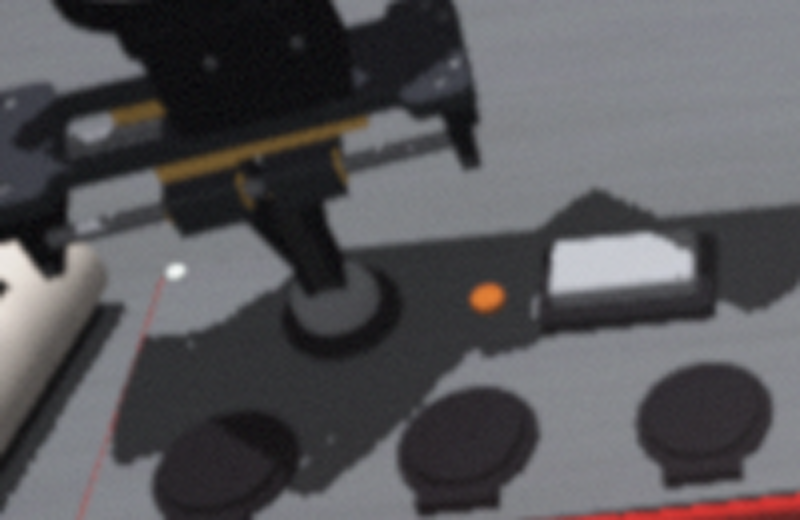

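The fingertip now covers the cap face at (325,293), just above it; the bracket at (50,270) is well above the lying torch. I continue down.

Request:
step_arm --pt "0 0 0.007 0 0 0 1" --pt "0 0 0.013 0 0 0 1" --pt "0 0 0.013 0 0 0 1" --pt "0 0 0.013 0 0 0 1"

```text
time_s: 4.12
position: [0.5141, -0.2652, 0.1107]
tcp_rot: [[0.968, 0.251, -0.0], [0.251, -0.968, 0.0], [-0.0, -0.0, -1.0]]
force: [0.2, 0.2, -0.2]
opening: 0.002
grasp_force: 0.0
```

Request:
step_arm --pt "0 0 0.007 0 0 0 1" --pt "0 0 0.013 0 0 0 1" --pt "0 0 0.013 0 0 0 1" --pt "0 0 0.013 0 0 0 1"

```text
time_s: 4.45
position: [0.5141, -0.2652, 0.1067]
tcp_rot: [[0.968, 0.251, -0.0], [0.251, -0.968, 0.0], [-0.0, -0.0, -1.0]]
force: [1.1, 0.1, 0.2]
opening: 0.007
grasp_force: 0.0
```

Request:
step_arm --pt "0 0 0.007 0 0 0 1" --pt "0 0 0.013 0 0 0 1" --pt "0 0 0.013 0 0 0 1" --pt "0 0 0.013 0 0 0 1"

```text
time_s: 4.78
position: [0.5144, -0.2654, 0.1033]
tcp_rot: [[0.968, 0.251, 0.0], [0.251, -0.968, -0.0], [0.0, 0.0, -1.0]]
force: [0.7, -0.2, 2.8]
opening: 0.004
grasp_force: 1.3
```

Contact at 2.8 N, TCP z about 0.103. A few mm more.

Request:
step_arm --pt "0 0 0.007 0 0 0 1" --pt "0 0 0.013 0 0 0 1" --pt "0 0 0.013 0 0 0 1"

```text
time_s: 5.03
position: [0.5144, -0.2654, 0.0991]
tcp_rot: [[0.968, 0.251, 0.0], [0.251, -0.968, -0.0], [0.0, 0.0, -1.0]]
force: [-0.4, -0.7, 3.8]
opening: 0.002
grasp_force: 2.2
```

Request:
step_arm --pt "0 0 0.005 0 0 0 1" --pt "0 0 0.005 0 0 0 1" --pt "0 0 0.005 0 0 0 1"

```text
time_s: 5.28
position: [0.5144, -0.2654, 0.0983]
tcp_rot: [[0.968, 0.251, 0.0], [0.251, -0.968, -0.0], [0.0, 0.001, -1.0]]
force: [-0.8, 0.8, 7.6]
opening: 0.002
grasp_force: 3.6
```

Request:
step_arm --pt "0 0 0.004 0 0 0 1" --pt "0 0 0.004 0 0 0 1" --pt "0 0 0.004 0 0 0 1" --pt "0 0 0.004 0 0 0 1"

```text
time_s: 5.62
position: [0.5144, -0.2654, 0.0982]
tcp_rot: [[0.968, 0.251, 0.001], [0.251, -0.968, -0.001], [0.001, 0.001, -1.0]]
force: [-1.7, 1.7, 13.4]
opening: 0.009
grasp_force: 6.8
```

Bottomed out: 13 N with no further travel, TCP z 0.0982. I release straight up, pause, then move across to RESET.

Request:
step_arm --pt "0 0 -0.06 0 0 0 1" --pt "0 0 -0.16 0 0 0 1" --pt "0 0 -0.16 0 0 0 1" --pt "0.11 -0.43 -0.16 0 0 0 1" --pt "0.11 -0.43 -0.16 0 0 0 1" --pt "0.11 -0.43 -0.16 0 0 0 1" --pt "0.11 -0.43 -0.16 0 0 0 1" --pt "0.11 -0.43 -0.16 0 0 0 1"

```text
time_s: 6.28
position: [0.5125, -0.1288, 0.1437]
tcp_rot: [[0.967, 0.255, -0.003], [0.255, -0.967, 0.002], [-0.002, -0.002, -1.0]]
force: [0.2, -0.0, -0.1]
opening: 0.009
grasp_force: 0.0
```

```bash
python3 - <<'E'
from h import *
s=read_state();print(s['position'],s['force'])
c=capture("scene");cv2.imwrite("pics/s4.png",cv2.resize(c["image"][110:240,0:200,::-1],None,fx=4,fy=4,interpolation=cv2.INTER_CUBIC))
E
```

```text
[ 0.51252534 -0.1288101   0.14368697] [ 0.19685567 -0.02416757 -0.05300931]
```

View pics/s4.png

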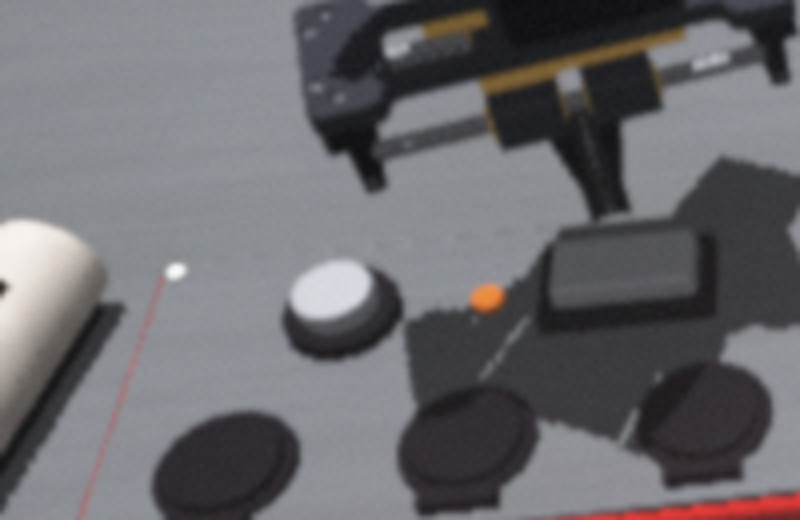

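TEST has sprung back up (cap at (330,290), lit), and the tip is above RESET at (612,215), centred well enough. I press to the same depth.

Request:
step_arm --pt "0 0 0.08 0 0 0 1" --pt "0 0 0.12 0 0 0 1" --pt "0 0 0.13 0 0 0 1" --pt "0 0 0.14 0 0 0 1" --pt "0 0 0.147 0 0 0 1" --pt "0 0 0.151 0 0 0 1" --pt "0 0 0.151 0 0 0 1" --pt "0 0 0.151 0 0 0 1"

```text
time_s: 7.0
position: [0.5143, -0.133, 0.0999]
tcp_rot: [[0.968, 0.251, 0.001], [0.251, -0.968, -0.001], [0.001, 0.002, -1.0]]
force: [-1.7, -2.6, 4.8]
opening: 0.004
grasp_force: 2.0
```

Request:
step_arm --pt "0 0 0.005 0 0 0 1" --pt "0 0 0.008 0 0 0 1" --pt "0 0 0.01 0 0 0 1" --pt "0 0 0.01 0 0 0 1" --pt "0 0 0.01 0 0 0 1"

```text
time_s: 7.42
position: [0.5145, -0.1328, 0.0981]
tcp_rot: [[0.968, 0.252, 0.002], [0.252, -0.968, -0.002], [0.002, 0.002, -1.0]]
force: [-4.4, -2.1, 14.9]
opening: 0.01
grasp_force: 7.4
```

Fully down at the same height, with 15 N. I hold, then release and rise clear.

Request:
step_arm --pt "0 0 0 0 0 0 1" --pt "0 0 0 0 0 0 1" --pt "0 0 -0.08 0 0 0 1" --pt "0 0 -0.2 0 0 0 1" --pt "0 0 -0.3 0 0 0 1" --pt "0 0 -0.3 0 0 0 1" --pt "0 0 -0.3 0 0 0 1" --pt "0 0 -0.3 0 0 0 1"

```text
time_s: 8.08
position: [0.5134, -0.1314, 0.1856]
tcp_rot: [[0.968, 0.251, -0.001], [0.251, -0.968, 0.001], [-0.0, -0.001, -1.0]]
force: [0.0, -0.4, 0.1]
opening: 0.006
grasp_force: 0.0
```

```bash
python3 - <<'E'
from h import *
s=read_state();print(s['position'],s['force'],np.abs(s['qvel']).max())
c=capture("scene");cv2.imwrite("pics/s5.png",cv2.resize(c["image"][110:240,0:200,::-1],None,fx=4,fy=4,interpolation=cv2.INTER_CUBIC))
E
```

```text
[ 0.51337036 -0.13139475  0.18555905] [ 0.03624386 -0.41839078  0.06221343] 1.381740772405583
```

View pics/s5.png

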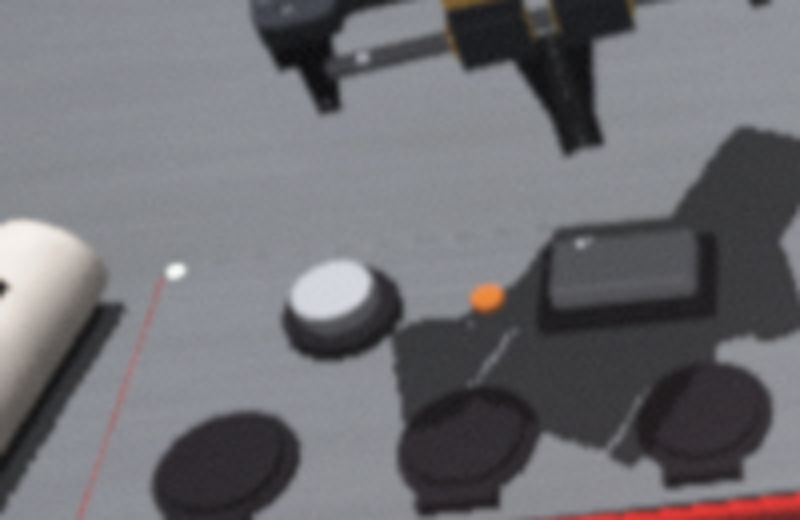

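Both caps stand up (TEST at (330,290), RESET at (622,258), same outline as before), and the fingers are well clear.

```bash
python3 -c "
from rig import *
print(hand_in())"
```

```text
the job is handed in; nothing more can be done
None
```

I pressed TEST and then RESET to their stops (13–15 N, no further travel); the last picture showed both back up and the gripper clear, and I handed the job in at about 8 s, with no verdict returned.

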